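# Fetch the ferrule from behind the things on the tooling stand

### The arm

A 6-joint arm with a two-finger parallel gripper is mounted at the origin on a cart in front of the work surface, level with it; the furniture and walls round the work are solid. World frame = base frame: x ahead of the robot, y to its left, z up, the work surface at z = 0. Lengths are in m, angles in rad, forces in N, time in s.
With the tool pointing down it reaches from about 0.25 to 0.725 m from the base axis. Payload 4 kg.
Tool frame: the origin (TCP) lies midway between the tips of the shut fingers; the grasp point (between the pads) lies grip_point_offset behind it (grip_point_offset is the distance from the TCP to the grasp point, in m); z points along the fingers, y is the line along which they close (so a half turn about z gives the same grasp; the last joint's range is limited). The gripper opens to 85 mm and grips with 20 to 120 N. Pads are 22 mm wide; open, the fingers measure 114 mm over their backs; the gripper's body (76 mm by 85 mm) begins 54 mm behind the grasp point. The pads swing forward as they close: fully open they stand 13 mm farther back than shut.
Start: joints at [1.283, 0.241, 0.005, 1.335, 0, 1.571], TCP at [0.142, 0.479, 0.231] pointing down, gripper open.
Joint ranges: [-2.72, 2.72], [-1.05, 1.87], [-1.09, 1.28], [-1.99, 2.15], [-1.42, 1.44], [-3.14, 3.14]. Speed limits (rad/s): [2.79, 2.79, 3.14, 3.14, 3.14, 3.14].

### API

Orientations are given as a unit quaternion [x, y, z, w].
In Python, from workcell import * gives the robot as it stands. The module is installed in compiled form; this text tells all that it offers.
- The arm moves only by the tool arm_command, never from a script. Its arguments are lists of equal length, an entry for each row: "slide": the shift along the tool's x, y, z in cm, a list of three; "spin": the turn about the tool's z in degrees. A call has exactly 5 rows; each row is the pose to reach, as a shift and turn from the pose commanded when the call began, along the tool's axes at that moment; what a row does not reach only later rows make up. A row lasts 1/8 s, in which the tool goes at most 62.5 mm and 10.7 degrees, less where a joint would pass 70% of its speed; a pose out of reach is approached as far as the arm can. A call with a gripper value outside its range is refused whole. "jaw" is the finger opening in cm, from 0 to 8.54, set as the call begins (left out, the last holds). The fingers move at their own pace and stop on an object; the grip force is fixed at half the most. Time passes only in rows, so rows that repeat a pose let the fingers close, or fill a call up. It gives the time, the measured TCP pose, the force, the opening and the grip force at its end, in the units of the state.
- get_obs(): the state, without advancing time (a new reading comes with each control period).
- camera(name): name is "side" or "top"; returns a dict with "pixels" (420x560x3 uint8, red, green, blue), "range_z" (420x560 float32, m along the optical axis (not along the pixel's ray), 0 where there is no reading), "intrinsics" (3x3 intrinsics, pixels), "rvec" (rotation vector, rad) and "tvec" (3), from world to camera coordinates, as OpenCV has them. Camera axes: x right, y down, z forward; pixel columns grow to the right and rows downward; lengths in m; the calibration is good to about 2 mm. A picture is of the moment at which its call begins.
- job_done(): hands the job in; it is judged then, once.
Trained networks look in a picture, given as the dict that the camera call returned (one of the last four; its "shot" number tells which), for a name from the list of things; names that differ only in an ending like _2 or _b are one class to them, and where a whole thing is asked for, a point or a joint stands for the part that bears it (a point fixed in the world has none). Each returns a list of dicts, best first, with "confidence" (0 to 1); they miss things now and then, are a little off and sometimes report something else, mostly with a low value. They report only what shows in the picture. A call takes as long as a camera call.
- recognise(picture, thing): "centre" ([column, row] in pixels, amid what is visible of it).
- landmark_of(picture, thing): "centre" ([column, row] in pixels: a listed point, or the origin of a listed thing).
The state is a dict: "clock": time; "joint_pos": joint angles; "joint_vel": joint speeds; "tau": joint torques, N m; "eef_pos": TCP position; "tool_rot": TCP orientation; "ft_force": force on the tool from outside, world axes, zero at the start; "ft_torque": the same for the moment, N m; "grip_width": finger opening in m; "grasp_force": force on a finger pad.
Only numpy, scipy, OpenCV 4.12 (cv2) and the standard library are available. Lean on these libraries where they do the work, as an engineer would, in place of code of your own. Each camera call takes 0.05 s, during which the arm holds its last target. There are 200 camera calls.

### The job

I need the brass ferrule that lies at the back of the wooden tooling stand, behind the dropper bottle and the turned finial. First stand both of them on the cork mat, then lay the ferrule flat in the round recess of the light wooden block while they wait there, and finally put the two back on the stand, each upright on the same spot where it stood before. Do not tip either of them over, and leave the face plate and the live centre where they are.

Things in the scene. Friction and masses are not known exactly. Their poses are not given: they have to be found in the camera images.
- stand: fixed wooden stand: base board 116 (its x) by 150 (its y) mm, top face 12 mm above the bench; origin at the centre of its underside, x points from the open front to the back, z up. A back board (x = 47 to 58 mm) rises to 48 mm above the bench. Three flush grey felt discs, 48 mm across, mark the places: front row x = -24 mm, y = -38 and 38 mm; behind x = 22 mm, y = 0
- mat: fixed cork mat 90 mm (its x) by 160 mm (its y), 8 mm thick, flat, top face 8 mm above the bench; origin at the centre of its underside; its y is the long direction, z up; things stand well on it at y = -52 and 52 mm. Mat and block lie side by side left of the stand, in either order. The lathe stands behind them: a wall at world x = 514 mm wherever y is above 17 mm, 240 mm high
- block: fixed light wooden block 80 x 80 mm, 60 mm high, with one round recess in the middle of its top, 52 mm across and 4 mm deep (recess floor 56 mm above the bench); origin at the centre of its underside, z up
- bottle: loose small amber glass bottle with paper label and black dropper cap, standing upright; body 33 mm across up to about 60 mm height, cap and dropper narrower, 102 mm high in all, about 0.1 kg; origin at the centre of its underside, z up. Starts in the front row of the stand
- finial: loose turned reddish wooden finial, standing upright; 38 mm across at its lowest bulge, 81 mm high, tapering gently upward (solid to grip 35 to 50 mm above its foot, about 30 mm across there), about 0.06 kg; origin at the centre of its underside, z up. Starts in the front row of the stand
- ferrule: loose short brass ring, lying flat on the stand behind the two standing things, too close to the back board and to them for fingers in front of and behind it; 33 mm across, 14 mm high, about 0.05 kg; origin at the centre of its underside, z up. Laid in the block's recess, its upper 10 mm stands above the block
- face_plate: loose grey cast face plate, a flanged disc with a hub, 75 mm across, 26 mm high, lying on the bench at the left; to be left alone; origin at the centre of its underside
- live_centre: loose grey steel stepped live centre, 33 mm across, 52 mm high, standing on the bench behind the stand; to be left alone; origin at the centre of its underside

How it is judged:
On the way, in this order (a step that is already met when the one before it is completed fails the run):
1. bottle and finial both stand upright and released on the cork mat, the ferrule not yet taken from its place (x of bottle in the frame of mat between -0.045 and 0.045 m and y of bottle in the frame of mat between -0.08 and 0.08 m and z of bottle in the frame of mat between 0.005 and 0.012 m and angle between each of bottle, finial's own z axis and vertical below 0.12 rad and contact force between the fingers and bottle below 0.3 N and x of finial in the frame of mat between -0.045 and 0.045 m and y of finial in the frame of mat between -0.08 and 0.08 m and z of finial in the frame of mat between 0.005 and 0.012 m and contact force between the fingers and finial below 0.3 N and distance of ferrule from where it was at the start of the episode below 0.025 m), for 0.2 s.
2. the ferrule lies flat and released in the block's recess while both still stand on the mat (horizontal distance between ferrule and block below 0.0115 m and z of ferrule in the frame of block between 0.053 and 0.0585 m and angle between ferrule's own z axis and vertical below 0.1 rad and contact force between the fingers and ferrule below 0.3 N and x of bottle in the frame of mat between -0.045 and 0.045 m and y of bottle in the frame of mat between -0.08 and 0.08 m and z of bottle in the frame of mat between 0.005 and 0.012 m and angle between each of bottle, finial's own z axis and vertical below 0.12 rad and contact force between the fingers and bottle below 0.3 N and x of finial in the frame of mat between -0.045 and 0.045 m and y of finial in the frame of mat between -0.08 and 0.08 m and z of finial in the frame of mat between 0.005 and 0.012 m and contact force between the fingers and finial below 0.3 N), for 0.2 s.
At the end, for the whole second after the job is handed in: Bottle and finial each stand upright (within 0.12 rad) within 15 mm of where they stood at the start; the ferrule lies flat in the recess of the block (within 11.5 mm of its centre, on the recess floor); all released and at rest (distance of each of bottle, finial from where it was at the start of the episode below 0.015 m and angle between each of bottle, finial's own z axis and vertical below 0.12 rad and horizontal distance between ferrule and block below 0.0115 m and z of ferrule in the frame of block between 0.053 and 0.0585 m and angle between ferrule's own z axis and vertical below 0.1 rad and contact force between the fingers and ferrule below 0.3 N and linear speed of each of bottle, finial, ferrule below 0.03 m/s); the robot touches nothing.
It fails at once if the bottle or the finial is tipped over (angle between any of bottle, finial's own z axis and vertical above 0.8 rad).
It fails at once if the face plate or the live centre is shifted more than 20 mm (distance of any of face_plate, live_centre from where it was at the start of the episode above 0.02 m).
It also fails if it takes over 134 s, if anything falls off the work surface, if the arm or the gripper's body presses on something with over 40 N, if the wrist force passes 120 N, or if a joint passes its speed limit or range.

## Working session

There is one attempt and no reset: what is moved stays moved. The work goes in short steps, Python scripts to look and compute and a tool call to move; the robot and the scene stay as the last step left them, time stands still between calls to the robot, and variables do not carry over. Pictures are saved under pics/ and viewed, at most 14 in all, crops included, and the job is handed in when it is done.

Besides the shell and the picture viewer there is one more tool, called as name(argument=value, ...) on one line, values as JSON. arm_command: Moves the arm, as the interface text tells. Its arguments: {"type":"object","properties":{"slide":{"type":"array","items":{"type":"array","items":{"type":"number"}}},"spin":{"type":"array","items":{"type":"number"}},"jaw":{"type":"number"}},"required":["slide","spin"]}

```bash
mkdir -p pics; cat > h.py <<'E'
from workcell import *
import numpy as np, cv2
from scipy.spatial.transform import Rotation as R
def cam(n):
    p=camera(n); p['R']=R.from_rotvec(np.ravel(p['rvec'])).as_matrix(); p['t']=np.ravel(p['tvec']); p['K']=np.array(p['intrinsics']); return p
def cloud(p):
    z=p['range_z']; v,u=np.mgrid[:z.shape[0],:z.shape[1]]; K=p['K']
    c=np.stack([(u-K[0,2])/K[0,0]*z,(v-K[1,2])/K[1,1]*z,z],-1)
    w=(c-p['t'])@p['R']; w[z<=0]=np.nan; return w
def ray_z(p,uv,h):
    d=p['R'].T@np.linalg.inv(p['K'])@np.array([uv[0],uv[1],1.]); o=-p['R'].T@p['t']
    return o+d*(h-o[2])/d[2]
def save(p,f): cv2.imwrite('pics/'+f,cv2.cvtColor(p['pixels'],cv2.COLOR_RGB2BGR))
E
python3 - <<'E'
from h import *
np.set_printoptions(precision=4,suppress=True)
o=get_obs(); print(o['eef_pos'],o['tool_rot'],o['grip_width'],o['clock']); 
for n in ['top','side']:
    p=cam(n); save(p,n+'0.png'); W=cloud(p); print(n,'cam pos',-p['R'].T@p['t'])
    for t in ['stand','mat','block','bottle','finial','ferrule','face_plate','live_centre']:
        for f in (recognise,landmark_of):
            r=f(p,t)[:2]
            print(t,f.__name__,[(np.round(q['centre'],1),round(q['confidence'],2),np.round(W[int(q['centre'][1]),int(q['centre'][0])],3), ray_z(p,q['centre'],0.0).round(3)) for q in r])
import workcell; print([a for a in dir(workcell) if 'grip' in a])
try: print(grip_point_offset)
except Exception as e: print(e)
E
```

```text
[0.1417 0.4789 0.2304] [ 0.1434  0.9897 -0.001  -0.0001] 0.08542471360394915 0.0
top cam pos [0.4398 0.1376 1.134 ]
stand call [(array([376. , 204.8]), 0.73, array([ 0.55 , -0.094,  0.03 ]), array([ 0.551, -0.1  ,  0.   ]))]
stand call [(array([374.3, 208.6]), 0.94, array([ 0.543, -0.093,  0.009]), array([ 0.543, -0.096,  0.   ]))]
mat call [(array([222.7, 263. ]), 0.98, array([0.422, 0.246, 0.009]), array([0.421, 0.245, 0.   ]))]
mat call [(array([225.8, 260.5]), 0.8, array([0.428, 0.239, 0.013]), array([0.427, 0.239, 0.   ])), (array([376.7, 199.8]), 0.5, array([ 0.561, -0.094,  0.028]), array([ 0.563, -0.102,  0.   ]))]
block call [(array([292.2, 258.8]), 0.69, array([0.432, 0.093, 0.059]), array([0.43, 0.09, 0.  ]))]
block call [(array([290.5, 261. ]), 0.95, array([0.426, 0.097, 0.056]), array([0.425, 0.094, 0.   ]))]
bottle call []
bottle call [(array([394.6, 223.2]), 0.82, array([ 0.506, -0.124,  0.065]), array([ 0.51 , -0.141,  0.   ])), (array([148.2, 260.1]), 0.41, array([0.429, 0.407, 0.017]), array([0.428, 0.411, 0.   ]))]
finial call [(array([362. , 218.7]), 0.78, array([
[... 2120 characters left out ...]
l [(array([268.7, 288.8]), 0.6, array([ 0.521, -0.137,  0.089]), array([ 0.518, -0.05 ,  0.   ]))]
ferrule call [(array([290.5, 299.2]), 0.71, array([ 0.561, -0.104,  0.027]), array([ 0.563, -0.079,  0.   ]))]
ferrule call [(array([290.8, 300.8]), 0.64, array([ 0.561, -0.108,  0.027]), array([ 0.563, -0.084,  0.   ]))]
face_plate call [(array([238.2, 176.6]), 0.55, array([0.419, 0.381, 0.017]), array([0.417, 0.406, 0.   ]))]
face_plate call [(array([239.9, 176.3]), 0.67, array([0.422, 0.381, 0.017]), array([0.422, 0.408, 0.   ]))]
live_centre call [(array([265.6, 302.7]), 0.38, array([ 0.516, -0.153,  0.07 ]), array([ 0.513, -0.089,  0.   ]))]
live_centre call []
['grip_point_offset']
0.0187
```

```bash
python3 - <<'E'
import cv2
a=cv2.imread('pics/top0.png'); cv2.imwrite('pics/topc.png',cv2.resize(a[130:310,110:430],None,fx=2.5,fy=2.5,interpolation=cv2.INTER_CUBIC))
b=cv2.imread('pics/side0.png'); cv2.imwrite('pics/sidec.png',cv2.resize(b[140:350,150:350],None,fx=2.8,fy=2.8,interpolation=cv2.INTER_CUBIC))
E
```

```text
(no output)
```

View pics/topc.png

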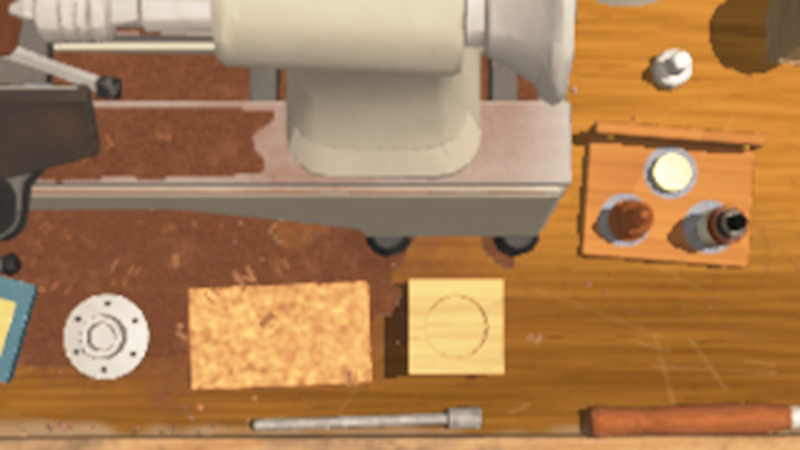

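View pics/sidec.png

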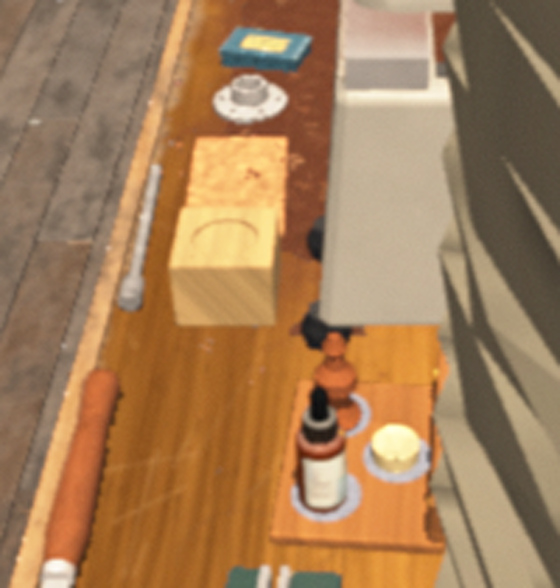

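The top crop shows, left to right, the face plate (105,337), mat (280,335), block with recess (456,327), and the stand. On the stand are the finial (630,218), bottle (725,225) and ferrule (670,172), with the live centre behind at (672,68). The side view agrees, with the bottle nearest the camera. Next I'll fit precise positions from the depth data.

```bash
cat >> h.py <<'E'
from scipy.optimize import least_squares
def fitc(P,r,c0):
    return least_squares(lambda c:np.hypot(P[:,0]-c[0],P[:,1]-c[1])-r,c0,loss='soft_l1',f_scale=.002)
def near(W,c,rad,z0,z1):
    P=W.reshape(-1,3); P=P[np.isfinite(P).all(1)]
    return P[(np.hypot(P[:,0]-c[0],P[:,1]-c[1])<rad)&(P[:,2]>z0)&(P[:,2]<z1)]
def rect(P): 
    c,s,a=cv2.minAreaRect((P[:,:2]*1000).astype(np.float32)); return np.round(c,1),np.round(s,1),round(a,1)
E
python3 - <<'E'
from h import *
np.set_printoptions(precision=4,suppress=True)
for n in ['top','side']:
    p=cam(n); W=cloud(p); print(n)
    P=near(W,(.426,.093),.09,.056,.066); print('block',rect(P),len(P),np.median(P[:,2]),P[:,:2].mean(0))
    P=near(W,(.425,.243),.12,.004,.014); P=P[P[:,1]>.145]; print('mat',rect(P),len(P),np.median(P[:,2]),P[:,:2].mean(0))
    P=near(W,(.545,-.097),.12,.008,.018); print('stand',rect(P),len(P),np.median(P[:,2]))
    P=near(W,(.555,-.097),.14,.04,.053); P=P[P[:,0]>.575]; print('back',rect(P),len(P))
    for nm,c,r,z0,z1 in [('bottle',(.508,-.131),.0165,.02,.065),('bottlecap',(.508,-.131),.009,.075,.12),('finial',(.515,-.062),.015,.045,.065),('finlow',(.515,-.062),.019,.02,.035)]:
        P=near(W,c,.035,z0,z1); s=fitc(P,r,c); print(nm,len(P),s.x,np.abs(s.fun).mean(),P[:,2].max(),P[:,:2].mean(0))
    P=near(W,(.56,-.098),.03,.021,.032); print('ferr',len(P),P.mean(0),(P.max(0)+P.min(0))/2,np.ptp(P,axis=0))
    if n=='top':
        for c in [(.508,-.131),(.515,-.062)]:
            P=near(W,c,.03,.075,.14); print('tops',len(P),P[P[:,2].argsort()[-6:]])
E
```

```text
top
block (array([449.7,  92.1]), array([ 78.8, 118.8]), 89.7) 1247 0.05956529593912055 [0.4316 0.0921]
mat (array([430.3, 254.4]), array([215.1, 194.1]), 88.5) 3676 0.007753656938283293 [0.4272 0.249 ]
stand (array([ 574.4, -102.7]), array([150.3, 178.6]), 85.5) 2415 0.012208775292609443
back (array([ 628.1, -107.1]), array([149.1,  77.5]), 85.1) 401
bottle 81 [ 0.5142 -0.1381] 0.00031650150429104275 0.0646750398148075 [ 0.5106 -0.1257]
bottlecap 117 [ 0.5138 -0.1385] 0.002628729034181638 0.1151134351220618 [ 0.513  -0.1347]
finial 112 [ 0.5224 -0.065 ] 0.0023625522313064857 0.06468307974139063 [ 0.5197 -0.0589]
finlow 33 [ 0.5237 -0.0679] 0.0014275130180632257 0.02689503330899903 [ 0.5162 -0.0538]
ferr 178 [ 0.5639 -0.1012  0.026 ] [ 0.5638 -0.1017  0.0262] [0.0317 0.0326 0.0098]
tops 117 [[ 0.5112 -0.1391  0.1125]
 [ 0.5152 -0.1391  0.113 ]
 [ 0.5111 -0.1328  0.1132]
 [ 0.513  -0.1386  0.1147]
 [ 0.511  -0.1344  0.1149]
 [ 0.515  -0.1345  0.1151]]
tops 55 [[ 0.5232 -0.0616  0.0915]
 [ 0.5231 -0.0657  0.0919]
 [ 0.5252 -0.0637  0.0921]
 [ 0.521  -0.0635  0.0927]
 [ 0.5187 -0.063   0.0951]
 [ 0.5229 -0.063   0.0955]]
side
block (array([447.5,  93.6]), array([ 87.2, 120.5]), 89.9) 789 0.06037685037517433 [0.4277 0.091 ]
mat (array([420.7, 257.5]), array([210.7, 166.6]), 86.9) 1168 0.008771688145780207 [0.4279 0.2657]
stand (array([ 540.8, -100.7]), array([152.9, 115.3]), 86.4) 2074 0.01304322161923413
back (array([593. , -80.9]), array([ 27.6, 197.8]), 2.2) 165
bottle 302 [ 0.5131 -0.1376] 0.0005717457529110748 0.06493226966532822 [ 0.5143 -0.1503]
bottlecap 205 [ 0.5127 -0.1374] 0.002649933554215426 0.11583251967111945 [ 0.5132 -0.1433]
finial 144 [ 0.5206 -0.0609] 0.0022253305535144124 0.06482729959262082 [ 0.522  -0.0709]
finlow 61 [ 0.5158 -0.0561] 0.002047413266149206 0.03479612511731566 [ 0.5276 -0.0695]
ferr 198 [ 0.5628 -0.1028  0.0265] [ 0.5635 -0.1017  0.0253] [0.0312 0.0329 0.0085]
```

```bash
cat >> h.py <<'E'
def yaw(q): y=R.from_quat(q).as_matrix()[:,1]; return np.degrees(np.arctan2(y[1],y[0]))
def plan(targets,start=None):
    """targets: (x,y,z,yaw of tool y); prints slide (cm) and spin (deg) for each from the one before"""
    if start is None: o=get_obs(); start=(*o['eef_pos'],yaw(o['tool_rot']))
    print('at',np.round(start,4))
    for t in targets:
        f=np.radians(start[3]); y=np.array([np.cos(f),np.sin(f),0]); z=np.array([0,0,-1.]); x=np.cross(y,z)
        d=(np.array(t[:3])-start[:3])*100; s=-((t[3]-start[3]+180)%360-180)
        print(np.round(t,3),'slide',np.round([d@x,d@y,d@z],2),'spin',round(s,1),'dist',round(np.linalg.norm(d),1)); start=t
E
python3 - <<'E'
from h import *
p=cam('top'); W=cloud(p)
for r in (.04,.05,.055): 
    P=near(W,(.428,.093),r,.05,.066); print('block',rect(P),len(P))
P=near(W,(.418,.246),.2,.0,.016); P=P[(abs(P[:,0]-.418)<.06)&(abs(P[:,1]-.246)<.1)]
# mat by colour
img=p['pixels'].astype(int); m=np.zeros(img.shape[:2],bool); m[225:300,175:268]=1
g=m&(np.abs(img.sum(-1))>0)&(img[...,0]>170)&(img[...,1]>110)
n,l,st,c=cv2.connectedComponentsWithStats(g.astype(np.uint8)); i=1+st[1:,4].argmax(); Q=W[l==i]; Q=Q[np.isfinite(Q).all(1)]; print('mat',rect(Q),st[i],Q.mean(0))
print('block pix',ray_z(p,(292.4,260.6),.06),'mat pix',ray_z(p,(222.4,264.4),.008))
plan([(.514,-.138,.2,-5),(.514,-.138,.046,-5)])
E
```

```text
block (array([428.4,  92.3]), array([78.4, 76. ]), 89.9) 1119
block (array([429.4,  92.2]), array([78.8, 78.2]), 89.7) 1396
block (array([429.4,  92.1]), array([78.8, 78.3]), 89.9) 1435
mat (array([422.8, 248. ]), array([ 99.6, 162.6]), 0.2) [ 185  240   74   46 3007] [0.41987807 0.24747564 0.00794186]
block pix [0.42701202 0.0925408  0.06      ] mat pix [0.41853332 0.24533836 0.008     ]
at [ 0.1419  0.4794  0.2313 73.5087]
[ 0.514 -0.138  0.2   -5.   ] slide [-53.2  -48.64   3.13] spin 78.5 dist 72.2
[ 0.514 -0.138  0.046 -5.   ] slide [ 0.   0.  15.4] spin 0 dist 15.4
```

arm_command(slide=[[-5.3,-4.8,0],[-10.6,-9.7,0],[-15.9,-14.6,0],[-21.2,-19.4,0],[-26.5,-24.3,0]], spin=[10,20,30,40,50], jaw=7)

```text
clock: 2.48
eef_pos: [0.3037, 0.21, 0.2317]
tool_rot: [0.55, 0.835, 0.001, 0.0]
ft_force: [0.8, 0.5, -0.2]
grip_width: 0.0701
grasp_force: 0.0
```

```bash
python3 -c "
from h import *
plan([(.514,-.138,.2,-5),(.514,-.138,.046,-5)])"
```

```text
at [ 0.3037  0.21    0.2317 23.2215]
[ 0.514 -0.138  0.2   -5.   ] slide [-40.27   5.6    3.17] spin 28.2 dist 40.8
[ 0.514 -0.138  0.046 -5.   ] slide [ 0.   0.  15.4] spin 0 dist 15.4
```

arm_command(slide=[[-6,0.8,0],[-12,1.6,0],[-18,2.5,0],[-24,3.4,0],[-30,4.2,0]], spin=[9,18,28,28,28])

```text
clock: 3.1
eef_pos: [0.462, -0.0487, 0.2316]
tool_rot: [0.734, 0.679, 0.0, 0.0]
ft_force: [1.3, 1.2, 0.8]
grip_width: 0.07
grasp_force: 0.0
```

arm_command(slide=[[0,0,0],[0,0,0],[0,0,0],[0,0,0],[0,0,0]], spin=[0,0,0,0,0])

```text
clock: 3.72
eef_pos: [0.4609, -0.0459, 0.2316]
tool_rot: [0.734, 0.679, 0.0, 0.0]
ft_force: [0.5, 0.0, 0.7]
grip_width: 0.0702
grasp_force: 0.0
```

```bash
python3 -c "
from h import *
plan([(.514,-.138,.2,-5),(.514,-.138,.046,-5)])"
```

```text
at [ 0.4609 -0.0459  0.2316 -4.3937]
[ 0.514 -0.138  0.2   -5.   ] slide [-8.78  6.    3.16] spin 0.6 dist 11.1
[ 0.514 -0.138  0.046 -5.   ] slide [ 0.   0.  15.4] spin 0 dist 15.4
```

arm_command(slide=[[-4.4,3,1.6],[-8.8,6,3.2],[-8.8,6,3.2],[-8.8,6,3.2],[-8.8,6,3.2]], spin=[0.6,0.6,0.6,0.6,0.6])

```text
clock: 4.35
eef_pos: [0.5138, -0.1382, 0.2]
tool_rot: [0.737, 0.676, 0.0, 0.0]
ft_force: [-0.4, -0.4, 0.4]
grip_width: 0.07
grasp_force: 0.0
```

```bash
python3 -c "
from h import *
plan([(.5137,-.138,.046,-5)])
p=cam('side'); save(p,'side1.png'); a=cv2.imread('pics/side1.png'); cv2.imwrite('pics/side1c.png',cv2.resize(a[150:350,180:360],None,fx=2.5,fy=2.5))"
```

```text
at [ 0.5138 -0.1382  0.2    -5.0099]
[ 0.514 -0.138  0.046 -5.   ] slide [ 2.00e-02 -1.00e-02  1.54e+01] spin -0.0 dist 15.4
```

View pics/side1c.png

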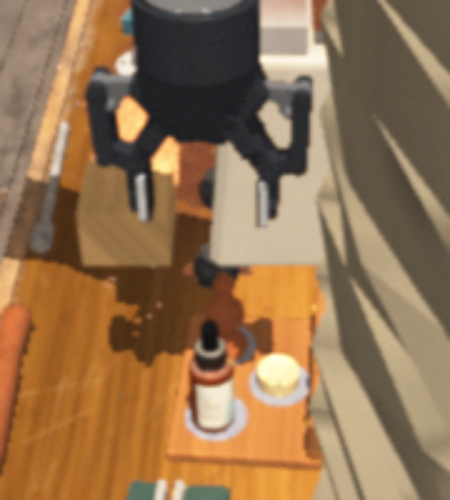

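The gripper is straight above the bottle, with fingers at (140,195) and (265,200) either side of the dropper at (209,335). Descending.

arm_command(slide=[[0,0,4],[0,0,8],[0,0,11],[0,0,14],[0,0,15.4]], spin=[0,0,0,0,0])

```text
clock: 5.03
eef_pos: [0.513, -0.1381, 0.0444]
tool_rot: [0.737, 0.675, -0.0, -0.001]
ft_force: [-0.4, 0.9, 0.2]
grip_width: 0.0697
grasp_force: 0.0
```

arm_command(slide=[[0,0,0],[0,0,0],[0,0,0],[0,0,0],[0,0,0]], spin=[0,0,0,0,0], jaw=2.5)

```text
clock: 5.65
eef_pos: [0.5151, -0.1394, 0.0469]
tool_rot: [0.738, 0.675, 0.001, 0.001]
ft_force: [-0.9, 0.6, 6.0]
grip_width: 0.0304
grasp_force: 59.6
```

arm_command(slide=[[0,0,0],[0,0,0],[0,0,0],[0,0,-0.5],[0,0,-1]], spin=[0,0,0,0,0])

```text
clock: 6.28
eef_pos: [0.5139, -0.1392, 0.0555]
tool_rot: [0.738, 0.675, -0.0, -0.0]
ft_force: [-0.5, -0.9, -2.2]
grip_width: 0.0304
grasp_force: 59.3
```

```bash
python3 -c "
from h import *
p=cam('side'); save(p,'side2.png'); a=cv2.imread('pics/side2.png'); cv2.imwrite('pics/side2c.png',cv2.resize(a[220:350,200:340],None,fx=4,fy=4,interpolation=2))
plan([])"
```

```text
at [ 0.5144 -0.1393  0.0562 -5.0939]
```

View pics/side2c.png

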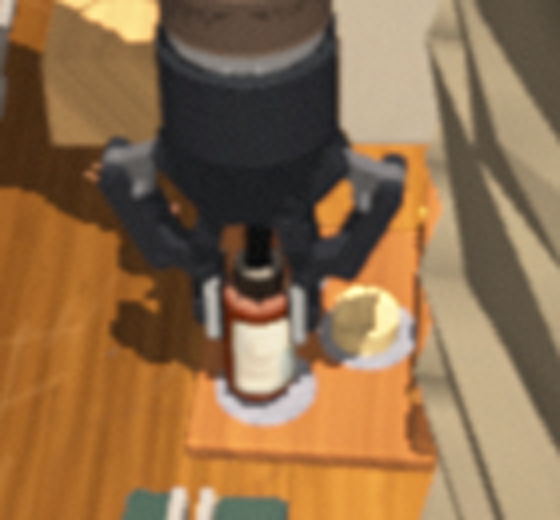

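The bottle is held upright and clear of its felt: base at (258,395), pads either side at (212,305) and (297,305). Carrying it to the mat.

arm_command(slide=[[0,0,-1.5],[0,0,-4],[0,0,-7],[0,0,-10],[0,0,-11]], spin=[0,0,0,0,0])

```text
clock: 6.95
eef_pos: [0.5154, -0.1396, 0.1681]
tool_rot: [0.738, 0.675, 0.001, 0.002]
ft_force: [0.1, -0.0, -1.2]
grip_width: 0.0302
grasp_force: 59.4
```

```bash
python3 -c "
from h import *
plan([(.44,-.02,.166,-5),(.4195,.2985,.166,-5),(.4195,.2985,.044,-5)])"
```

```text
at [ 0.5154 -0.1396  0.1681 -5.0876]
[ 0.44  -0.02   0.166 -5.   ] slide [11.24 -8.57  0.21] spin -0.1 dist 14.1
[ 0.42   0.298  0.166 -5.   ] slide [31.55 -4.82  0.  ] spin 0 dist 31.9
[ 0.42   0.298  0.044 -5.   ] slide [ 0.   0.  12.2] spin 0 dist 12.2
```

arm_command(slide=[[1.5,-1.2,0],[4.5,-3.4,0],[7.7,-5.8,0],[10,-7.6,0],[11.2,-8.6,0]], spin=[0,0,0,0,0])

```text
clock: 7.58
eef_pos: [0.437, -0.019, 0.1649]
tool_rot: [0.737, 0.675, -0.0, -0.0]
ft_force: [0.4, -0.1, -1.4]
grip_width: 0.0306
grasp_force: 59.4
```

arm_command(slide=[[3,-0.5,0],[7,-1,0],[11,-1.6,0],[15,-2.3,0],[19,-2.9,0]], spin=[0,0,0,0,0])

```text
clock: 8.2
eef_pos: [0.4264, 0.1728, 0.1651]
tool_rot: [0.738, 0.675, -0.0, 0.0]
ft_force: [0.5, -0.2, -0.6]
grip_width: 0.0302
grasp_force: 59.4
```

arm_command(slide=[[4,-0.6,0],[8,-1.2,0],[11,-1.7,0],[12.5,-1.9,0],[12.5,-1.9,0]], spin=[0,0,0,0,0])

```text
clock: 8.82
eef_pos: [0.4185, 0.2982, 0.1649]
tool_rot: [0.737, 0.675, -0.0, 0.0]
ft_force: [-0.1, -0.3, -0.8]
grip_width: 0.0305
grasp_force: 59.4
```

```bash
python3 -c "
from h import *
plan([(.4195,.2985,.044,-5)])"
```

```text
at [ 0.4185  0.2982  0.1649 -5.0345]
[ 0.42   0.298  0.044 -5.   ] slide [ 0.04  0.1  12.09] spin -0.0 dist 12.1
```

arm_command(slide=[[0,0,3],[0,0,7],[0,0,10],[0,0,11.5],[0,0,12]], spin=[0,0,0,0,0])

```text
clock: 9.45
eef_pos: [0.4184, 0.297, 0.0448]
tool_rot: [0.738, 0.675, -0.001, 0.0]
ft_force: [0.0, 0.0, -1.7]
grip_width: 0.0305
grasp_force: 59.4
```

arm_command(slide=[[0,0,0],[0,0,0.1],[0,0,0.1],[0,0,0.1],[0,0,0.1]], spin=[0,0,0,0,0])

```text
clock: 10.07
eef_pos: [0.4184, 0.2981, 0.0445]
tool_rot: [0.738, 0.675, 0.0, 0.0]
ft_force: [0.7, 0.5, -0.3]
grip_width: 0.0306
grasp_force: 59.4
```

arm_command(slide=[[0,0,0.1],[0,0,0.1],[0,0,0.15],[0,0,0.15],[0,0,0.15]], spin=[0,0,0,0,0])

```text
clock: 10.7
eef_pos: [0.4183, 0.298, 0.043]
tool_rot: [0.738, 0.675, 0.0, -0.0]
ft_force: [-1.9, 0.7, 1.9]
grip_width: 0.0303
grasp_force: 59.8
```

```bash
python3 -c "
from h import *
p=cam('side'); W=cloud(p); print(get_obs()['ft_force'])
P=near(W,(.4185,.298),.03,.005,.05); s=fitc(P,.0165,(.4185,.298)); print(s.x,P[:,2].min())
save(p,'side3.png'); a=cv2.imread('pics/side3.png'); cv2.imwrite('pics/side3c.png',cv2.resize(a[140:250,180:300],None,fx=5,fy=5,interpolation=2))
plan([])"
```

```text
[-1.74884739 -1.04454012  2.75034718]
[0.41733275 0.29873118] 0.005710704900565322
at [ 0.4183  0.2981  0.043  -5.087 ]
```

View pics/side3c.png

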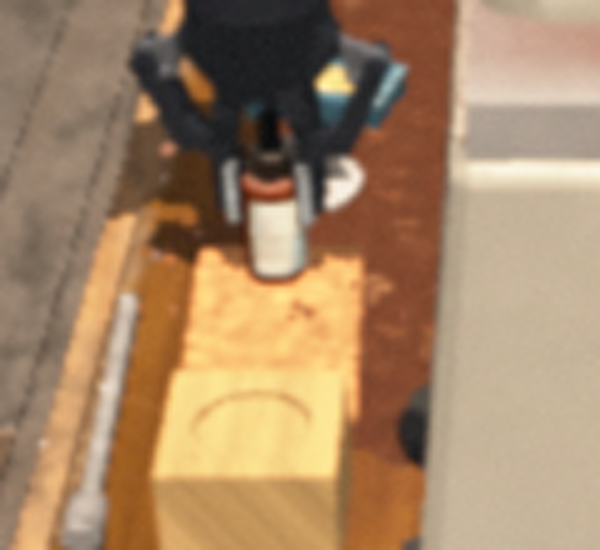

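The bottle stands on the mat with its base at (275,275), well inside the edges, and the force reading shows contact. Releasing.

arm_command(slide=[[0,0,0],[0,0,0],[0,0,0],[0,0,0],[0,0,0]], spin=[0,0,0,0,0], jaw=7)

```text
clock: 11.38
eef_pos: [0.4184, 0.298, 0.0428]
tool_rot: [0.738, 0.675, 0.0, 0.0]
ft_force: [1.0, 0.1, -0.5]
grip_width: 0.07
grasp_force: 0.0
```

arm_command(slide=[[0,0,-2],[0,0,-5],[0,0,-9],[0,0,-13],[0,0,-15.5]], spin=[0,0,0,0,0])

```text
clock: 12.0
eef_pos: [0.419, 0.2984, 0.2001]
tool_rot: [0.738, 0.675, 0.001, 0.0]
ft_force: [0.2, 0.6, -0.1]
grip_width: 0.0701
grasp_force: 0.0
```

```bash
python3 -c "
from h import *
for n in('side','top'):
    p=cam(n); W=cloud(p); P=near(W,(.4185,.298),.03,.015,.06); s=fitc(P,.0165,(.4185,.298)); print('bottle',s.x,len(P)); P=near(W,(.4185,.298),.03,.075,.13); print(P[:,:2].mean(0),P[:,2].max())
    P=near(W,(.52,-.063),.035,.045,.065); print('finial',fitc(P,.015,(.52,-.063)).x,len(P)); P=near(W,(.52,-.063),.025,.08,.1); print(P[:,:2].mean(0),len(P))
plan([(.44,-.02,.2,-5),(.5217,-.0628,.17,-5),(.5217,-.0628,.034,-5)])"
```

```text
bottle [0.41654137 0.29965714] 177
[0.41698142 0.29425138] 0.1103197047634066
finial [ 0.52034672 -0.06094272] 154
[ 0.52079387 -0.0665403 ] 56
bottle [0.41830611 0.29860263] 39
[0.41860171 0.29342556] 0.1075819853454992
finial [ 0.52262451 -0.06501252] 109
[ 0.52144355 -0.06201635] 55
at [ 0.4201  0.2992  0.2011 -5.0908]
[ 0.44 -0.02  0.2  -5.  ] slide [-31.62   4.81   0.11] spin -0.1 dist 32.0
[ 0.522 -0.063  0.17  -5.   ] slide [-3.55  8.51  3.  ] spin 0 dist 9.7
[ 0.522 -0.063  0.034 -5.   ] slide [ 0.   0.  13.6] spin 0 dist 13.6
```

arm_command(slide=[[-6,0.9,0],[-12,1.8,0],[-18,2.7,0],[-24,3.6,0],[-28,4.3,0]], spin=[0,0,0,0,0])

```text
clock: 12.72
eef_pos: [0.4354, 0.0129, 0.1967]
tool_rot: [0.738, 0.674, -0.001, -0.0]
ft_force: [0.2, 0.2, -0.0]
grip_width: 0.0702
grasp_force: 0.0
```

arm_command(slide=[[-3.2,2.7,1],[-7.1,9,3],[-7.1,9,3],[-7.1,9,3],[-7.1,9,3]], spin=[0,0,0,0,0])

```text
clock: 13.35
eef_pos: [0.5186, -0.0625, 0.1677]
tool_rot: [0.737, 0.675, -0.0, -0.001]
ft_force: [-1.1, 0.1, 0.4]
grip_width: 0.0697
grasp_force: 0.0
```

```bash
python3 -c "
from h import *
plan([(.5215,-.063,.034,-5)])"
```

```text
at [ 0.5186 -0.0625  0.1677 -5.0336]
[ 0.522 -0.063  0.034 -5.   ] slide [-0.03  0.29 13.37] spin -0.0 dist 13.4
```

arm_command(slide=[[0,0.2,3],[0,0.2,7],[0,0.2,10.5],[0,0.2,13],[0,0.2,13.4]], spin=[0,0,0,0,0])

```text
clock: 13.98
eef_pos: [0.5196, -0.0623, 0.033]
tool_rot: [0.737, 0.676, -0.001, -0.001]
ft_force: [-0.3, -0.2, -0.2]
grip_width: 0.0698
grasp_force: 0.0
```

arm_command(slide=[[0,0,0],[0,0,0],[0,0,0],[0,0,0],[0,0,0]], spin=[0,0,0,0,0])

```text
clock: 14.6
eef_pos: [0.5218, -0.0637, 0.034]
tool_rot: [0.738, 0.675, 0.0, 0.0]
ft_force: [1.0, -0.5, -0.0]
grip_width: 0.07
grasp_force: 0.0
```

arm_command(slide=[[0,0,0],[0,0,0],[0,0,0],[0,0,0],[0,0,0]], spin=[0,0,0,0,0], jaw=2.2)

```text
clock: 15.22
eef_pos: [0.5219, -0.0636, 0.0341]
tool_rot: [0.738, 0.675, 0.0, 0.0]
ft_force: [-0.8, -0.9, 5.0]
grip_width: 0.0301
grasp_force: 59.3
```

arm_command(slide=[[0,0,0],[0,0,0],[0,0,0],[0,0,-0.5],[0,0,-1]], spin=[0,0,0,0,0])

```text
clock: 15.85
eef_pos: [0.5214, -0.0635, 0.0436]
tool_rot: [0.738, 0.675, -0.0, -0.0]
ft_force: [-0.5, -0.1, -0.0]
grip_width: 0.0298
grasp_force: 59.1
```

```bash
python3 -c "
from h import *
p=cam('side'); save(p,'side4.png'); a=cv2.imread('pics/side4.png'); cv2.imwrite('pics/side4c.png',cv2.resize(a[210:350,200:340],None,fx=4,fy=4,interpolation=2))
plan([])"
```

```text
at [ 0.522  -0.0636  0.0444 -5.0899]
```

View pics/side4c.png

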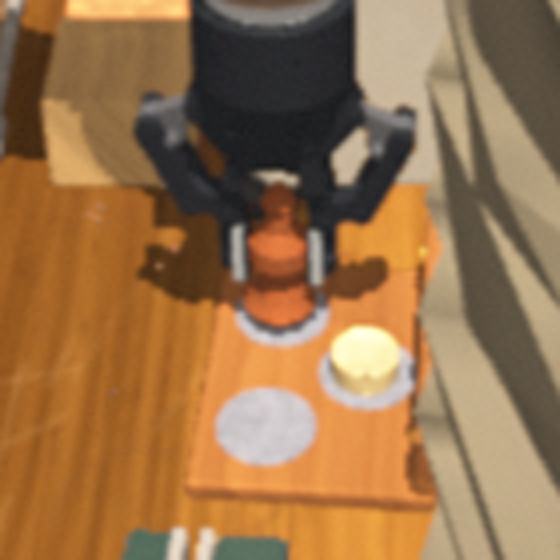

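The finial is held upright, its foot at (280,310) just above the felt. Carrying it to the mat.

arm_command(slide=[[0,0,-1.5],[0,0,-4],[0,0,-7],[0,0,-10],[0,0,-11.5]], spin=[0,0,0,0,0])

```text
clock: 16.52
eef_pos: [0.5228, -0.0637, 0.1614]
tool_rot: [0.738, 0.675, 0.001, 0.001]
ft_force: [0.2, -0.1, -0.4]
grip_width: 0.0296
grasp_force: 59.1
```

```bash
python3 -c "
from h import *
plan([(.435,-.02,.16,-5),(.4195,.1945,.16,-5),(.4195,.1945,.031,-5)])"
```

```text
at [ 0.5228 -0.0637  0.1614 -5.0915]
[ 0.435 -0.02   0.16  -5.   ] slide [ 3.58 -9.13  0.14] spin -0.1 dist 9.8
[ 0.42   0.194  0.16  -5.   ] slide [21.23 -3.41  0.  ] spin 0 dist 21.5
[ 0.42   0.194  0.031 -5.   ] slide [ 0.   0.  12.9] spin 0 dist 12.9
```

arm_command(slide=[[0.6,-1.5,0],[1.6,-4,0],[2.5,-6.5,0],[3.3,-8.4,0],[3.6,-9.1,0]], spin=[0,0,0,0,0])

```text
clock: 17.15
eef_pos: [0.4331, -0.0193, 0.1587]
tool_rot: [0.738, 0.675, -0.0, -0.0]
ft_force: [0.3, -0.9, -0.2]
grip_width: 0.0298
grasp_force: 59.1
```

arm_command(slide=[[3,-0.5,0],[8,-1.3,0],[13,-2.1,0],[18,-2.9,0],[21.2,-3.4,0]], spin=[0,0,0,0,0])

```text
clock: 17.77
eef_pos: [0.4196, 0.1967, 0.1589]
tool_rot: [0.737, 0.676, 0.0, 0.0]
ft_force: [0.0, -0.5, -0.7]
grip_width: 0.0295
grasp_force: 59.1
```

arm_command(slide=[[0,0,1],[0,0,4],[0,0,8],[0,0,11],[0,0,12.6]], spin=[0,0,0,0,0])

```text
clock: 18.4
eef_pos: [0.4182, 0.1928, 0.0306]
tool_rot: [0.738, 0.674, -0.002, -0.0]
ft_force: [-0.0, -0.3, 0.3]
grip_width: 0.0296
grasp_force: 59.1
```

arm_command(slide=[[0,0,0],[0,0,0],[0,0,0],[0,0,0],[0,0,0]], spin=[0,0,0,0,0])

```text
clock: 19.02
eef_pos: [0.4194, 0.1946, 0.033]
tool_rot: [0.738, 0.675, 0.0, 0.0]
ft_force: [-0.2, 0.0, -0.6]
grip_width: 0.03
grasp_force: 59.2
```

arm_command(slide=[[0,0,0.1],[0,0,0.2],[0,0,0.2],[0,0,0.2],[0,0,0.2]], spin=[0,0,0,0,0])

```text
clock: 19.65
eef_pos: [0.4192, 0.1946, 0.0308]
tool_rot: [0.738, 0.675, 0.0, -0.0]
ft_force: [0.4, -0.0, -1.3]
grip_width: 0.0298
grasp_force: 59.2
```

arm_command(slide=[[0,0,0.1],[0,0,0.1],[0,0,0.1],[0,0,0.1],[0,0,0.1]], spin=[0,0,0,0,0])

```text
clock: 20.27
eef_pos: [0.4194, 0.1946, 0.0301]
tool_rot: [0.738, 0.675, 0.0, 0.0]
ft_force: [-0.7, -0.6, 4.9]
grip_width: 0.0299
grasp_force: 60.0
```

arm_command(slide=[[0,0,0],[0,0,0],[0,0,0],[0,0,0],[0,0,0]], spin=[0,0,0,0,0], jaw=7)

```text
clock: 20.9
eef_pos: [0.4192, 0.1945, 0.0297]
tool_rot: [0.738, 0.675, -0.0, -0.0]
ft_force: [-0.4, -0.2, 0.1]
grip_width: 0.07
grasp_force: 0.0
```

arm_command(slide=[[0,0,-2],[0,0,-5],[0,0,-9],[0,0,-13],[0,0,-16.5]], spin=[0,0,0,0,0])

```text
clock: 21.52
eef_pos: [0.4193, 0.1946, 0.1964]
tool_rot: [0.738, 0.675, 0.0, 0.0]
ft_force: [1.1, -0.1, -0.6]
grip_width: 0.0698
grasp_force: 0.0
```

```bash
python3 -c "
from h import *
for n in('side','top'):
    p=cam(n); W=cloud(p); P=near(W,(.4185,.298),.03,.015,.06); s=fitc(P,.0165,(.4185,.298)); print('bottle',s.x,len(P))
    P=near(W,(.419,.1945),.035,.041,.061); print('finial',fitc(P,.015,(.52,-.063)).x,len(P))
    P=near(W,(.5635,-.1018),.03,.021,.032); print('ferr',len(P),P.mean(0),(P.max(0)+P.min(0))/2,np.ptp(P,axis=0))
print(get_obs()['joint_pos'])
plan([(.44,-.02,.196,40),(.5635,-.102,.15,85),(.5635,-.102,.016,85)])
save(p,'top5.png'); a=cv2.imread('pics/top5.png'); cv2.imwrite('pics/top5c.png',cv2.resize(a[150:310,130:430],None,fx=2.6,fy=2.6,interpolation=2))"
```

```text
bottle [0.41638876 0.2992873 ] 158
finial [0.41821391 0.19730207] 100
ferr 200 [ 0.56279858 -0.10290315  0.0264812 ] [ 0.56350907 -0.10126229  0.0253117 ] [0.03125363 0.03356263 0.00854677]
bottle [0.4185 0.298 ] 0
finial [ 0.52  -0.063] 0
ferr 190 [ 0.56497636 -0.10119468  0.02605296] [ 0.56982081 -0.10110606  0.02645218] [0.04286906 0.03323927 0.0103025 ]
[ 4.34479747e-01  1.82385465e-01 -1.54878984e-01  1.22509391e+00
  8.00540951e-06  2.09406657e+00]
at [ 0.4217  0.1957  0.199  -5.0882]
[ 4.40e-01 -2.00e-02  1.96e-01  4.00e+01] slide [-21.32   3.74   0.3 ] spin -45.1 dist 21.6
[ 0.564 -0.102  0.15  85.   ] slide [-14.22   4.19   4.6 ] spin -45 dist 15.5
[ 5.64e-01 -1.02e-01  1.60e-02  8.50e+01] slide [ 0.   0.  13.4] spin 0 dist 13.4
```

View pics/top5c.png

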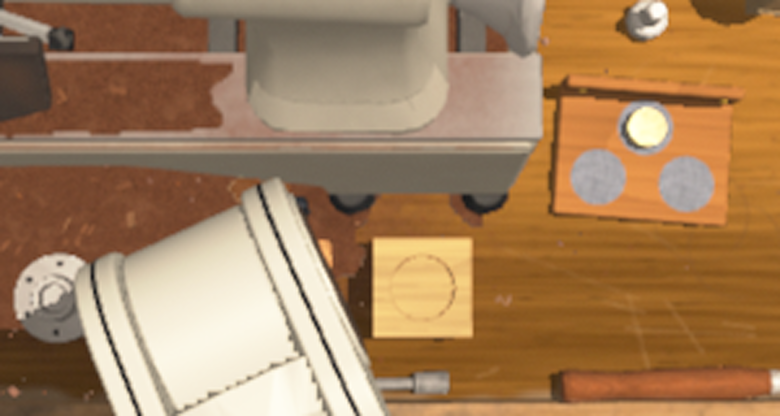

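Both front felt discs are empty, at (598,176) and (686,184), and the ferrule at (647,128) hasn't moved. The arm hides the mat in this view. Going to the ferrule with the fingers turned across it.

arm_command(slide=[[-3,0.5,0],[-8,1.4,0],[-13,2.3,0],[-18,3.2,0],[-21.3,3.7,0]], spin=[-9,-18,-27,-36,-45])

```text
clock: 22.25
eef_pos: [0.4367, -0.0229, 0.1941]
tool_rot: [0.422, 0.907, -0.0, -0.0]
ft_force: [0.6, 0.5, -0.3]
grip_width: 0.0698
grasp_force: 0.0
```

arm_command(slide=[[0,0,0],[-3.5,1,0],[-7,2,0],[-10.6,3.1,0],[-14.2,4.2,0]], spin=[-9,-18,-27,-36,-45])

```text
clock: 22.88
eef_pos: [0.561, -0.1035, 0.1938]
tool_rot: [0.042, 0.999, 0.0, -0.001]
ft_force: [0.1, -0.6, 0.3]
grip_width: 0.0699
grasp_force: 0.0
```

```bash
python3 -c "
from h import *
plan([(.5637,-.1018,.07,85),(.5637,-.1018,.016,85)])"
```

```text
at [ 0.561  -0.1035  0.1938 85.2016]
[ 5.64e-01 -1.02e-01  7.00e-02  8.50e+01] slide [-0.25  0.2  12.38] spin 0.2 dist 12.4
[ 5.64e-01 -1.02e-01  1.60e-02  8.50e+01] slide [0.  0.  5.4] spin 0 dist 5.4
```

arm_command(slide=[[-0.1,0.1,3],[-0.1,0.1,7],[-0.1,0.1,11],[-0.1,0.1,13],[-0.1,0.1,13.5]], spin=[0,0,0,0,0])

```text
clock: 23.5
eef_pos: [0.5596, -0.1016, 0.0572]
tool_rot: [0.044, 0.999, 0.0, -0.002]
ft_force: [0.1, 0.4, 0.3]
grip_width: 0.0699
grasp_force: 0.0
```

arm_command(slide=[[0,0,0],[0,0,0],[0,0,0],[0,0,0],[0,0,0]], spin=[0,0,0,0,0])

```text
clock: 24.12
eef_pos: [0.5618, -0.102, 0.0601]
tool_rot: [0.044, 0.999, -0.0, 0.0]
ft_force: [-0.1, 0.3, 0.0]
grip_width: 0.07
grasp_force: 0.0
```

```bash
python3 -c "
from h import *
plan([(.5637,-.1018,.016,85)])
p=cam('side'); save(p,'side6.png'); a=cv2.imread('pics/side6.png'); cv2.imwrite('pics/side6c.png',cv2.resize(a[210:350,210:350],None,fx=4,fy=4,interpolation=2))"
```

```text
at [ 5.61800e-01 -1.02000e-01  6.01000e-02  8.49116e+01]
[ 5.64e-01 -1.02e-01  1.60e-02  8.50e+01] slide [-0.19  0.04  4.41] spin -0.1 dist 4.4
```

View pics/side6c.png

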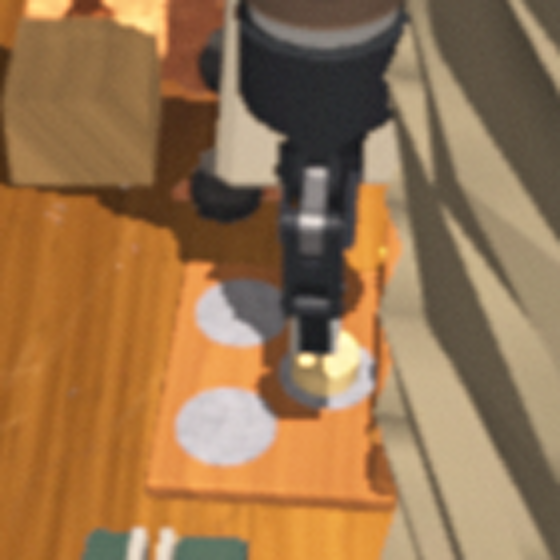

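The fingers straddle the ferrule (330,365), clear of the back board on the right. Descending and closing.

arm_command(slide=[[-0.1,0,1.2],[-0.2,0,2.6],[-0.2,0,3.8],[-0.2,0,4.4],[-0.2,0,4.4]], spin=[0,0,0,0,0])

```text
clock: 24.8
eef_pos: [0.5629, -0.102, 0.0149]
tool_rot: [0.044, 0.999, 0.0, -0.001]
ft_force: [0.5, -0.4, 0.2]
grip_width: 0.0701
grasp_force: 0.0
```

arm_command(slide=[[0,0,0],[0,0,0],[0,0,0],[0,0,0],[0,0,0]], spin=[0,0,0,0,0], jaw=2.5)

```text
clock: 25.42
eef_pos: [0.5642, -0.1023, 0.0168]
tool_rot: [0.044, 0.999, -0.0, 0.001]
ft_force: [-1.3, 0.3, 6.2]
grip_width: 0.0299
grasp_force: 59.3
```

arm_command(slide=[[0,0,0],[0,0,0],[0,0,0],[0,0,0],[0,0,0]], spin=[0,0,0,0,0])

```text
clock: 26.05
eef_pos: [0.5642, -0.1023, 0.0168]
tool_rot: [0.044, 0.999, -0.0, 0.001]
ft_force: [-0.2, 0.4, 5.3]
grip_width: 0.0299
grasp_force: 59.3
```

arm_command(slide=[[0,0,-0.8],[0,0,-3],[0,0,-6],[0,0,-9],[0,0,-11]], spin=[0,0,0,0,0])

```text
clock: 26.68
eef_pos: [0.564, -0.1022, 0.1275]
tool_rot: [0.044, 0.999, -0.0, 0.001]
ft_force: [0.2, 0.5, 0.7]
grip_width: 0.0294
grasp_force: 59.4
```

```bash
python3 -c "
from h import *
plan([(.43,-.03,.126,85),(.429,.0922,.126,85),(.429,.0922,.062,85)])
p=cam('side'); save(p,'side7.png'); a=cv2.imread('pics/side7.png'); cv2.imwrite('pics/side7c.png',cv2.resize(a[190:330,210:350],None,fx=4,fy=4,interpolation=2))"
```

```text
at [ 0.564  -0.1022  0.1275 84.911 ]
[ 4.30e-01 -3.00e-02  1.26e-01  8.50e+01] slide [13.99  6.01  0.15] spin -0.1 dist 15.2
[ 0.429  0.092  0.126 85.   ] slide [ 1.16 12.16  0.  ] spin 0 dist 12.2
[4.29e-01 9.20e-02 6.20e-02 8.50e+01] slide [0.  0.  6.4] spin 0 dist 6.4
```

View pics/side7c.png

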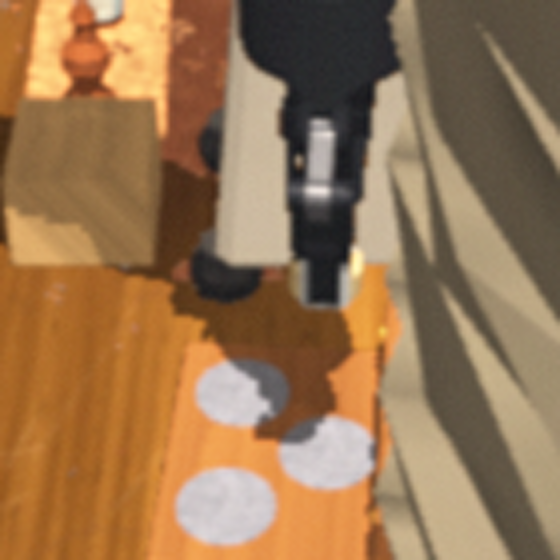

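The ferrule is held between the pads at (325,280), its felt disc is clear, and the finial stands upright on the mat (85,50). Moving to the block.

arm_command(slide=[[2,0.9,0],[5.5,2.4,0],[9,3.9,0],[12.5,5.4,0],[14,6,0]], spin=[0,0,0,0,0])

```text
clock: 27.35
eef_pos: [0.4272, -0.0293, 0.1253]
tool_rot: [0.044, 0.999, -0.0, -0.001]
ft_force: [0.8, -0.7, -0.4]
grip_width: 0.0297
grasp_force: 59.4
```

arm_command(slide=[[0.2,2,0],[0.5,5,0],[0.8,8.5,0],[1.1,11,0],[1.2,12.2,0]], spin=[0,0,0,0,0])

```text
clock: 27.98
eef_pos: [0.4289, 0.0936, 0.1257]
tool_rot: [0.044, 0.999, -0.0, 0.0]
ft_force: [-0.0, 0.1, -0.7]
grip_width: 0.0295
grasp_force: 59.4
```

arm_command(slide=[[0,0,0.5],[0,0,2],[0,0,3],[0,0,4],[0,0,4]], spin=[0,0,0,0,0])

```text
clock: 28.6
eef_pos: [0.4276, 0.0921, 0.0849]
tool_rot: [0.045, 0.999, -0.0, -0.001]
ft_force: [0.2, 0.9, -0.0]
grip_width: 0.0299
grasp_force: 59.4
```

arm_command(slide=[[0,0,0],[0,0,0],[0,0,0],[0,0,0],[0,0,0]], spin=[0,0,0,0,0])

```text
clock: 29.22
eef_pos: [0.4284, 0.0927, 0.0859]
tool_rot: [0.044, 0.999, 0.0, 0.0]
ft_force: [-0.2, 0.2, -1.3]
grip_width: 0.0298
grasp_force: 59.4
```

```bash
python3 -c "
from h import *
plan([(.429,.0922,.0615,85)])
p=cam('side'); W=cloud(p); P=near(W,(.429,.092),.07,.056,.066); print(rect(P))
save(p,'side8.png'); a=cv2.imread('pics/side8.png'); cv2.imwrite('pics/side8c.png',cv2.resize(a[170:290,180:300],None,fx=4.5,fy=4.5,interpolation=2))"
```

```text
at [ 0.4284  0.0927  0.0859 84.9184]
[4.29e-01 9.20e-02 6.20e-02 8.50e+01] slide [-0.07 -0.04  2.44] spin -0.1 dist 2.4
(array([427.3,  93.1]), array([80.6, 83.8]), 0.6)
```

View pics/side8c.png

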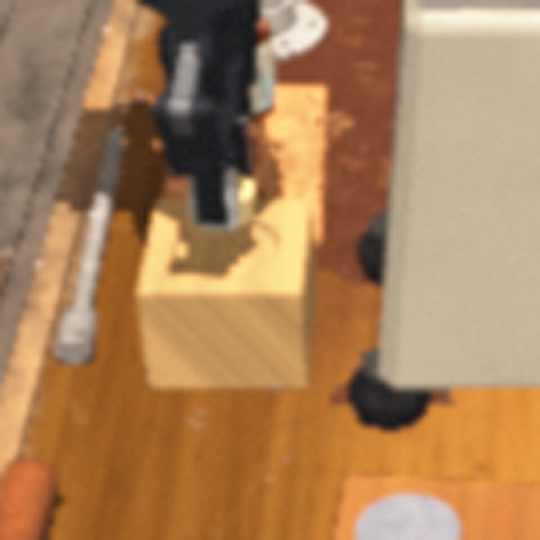

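The ferrule is centred above the block at (228,195), and both fits of the block agree to about 2 mm. Lowering the last 24 mm.

arm_command(slide=[[0,0,0.6],[0,0,1.3],[0,0,1.9],[0,0,2.2],[0,0,2.4]], spin=[0,0,0,0,0])

```text
clock: 29.9
eef_pos: [0.4282, 0.0926, 0.0615]
tool_rot: [0.044, 0.999, -0.0, -0.0]
ft_force: [-0.5, 0.2, -1.1]
grip_width: 0.0295
grasp_force: 59.4
```

arm_command(slide=[[0,0,0],[0,0,0],[0,0,0],[0,0,0],[0,0,0]], spin=[0,0,0,0,0])

```text
clock: 30.52
eef_pos: [0.4284, 0.0926, 0.0619]
tool_rot: [0.044, 0.999, 0.0, 0.0]
ft_force: [0.2, 0.8, -0.8]
grip_width: 0.0301
grasp_force: 59.4
```

arm_command(slide=[[0,0,0.1],[0,0,0.1],[0,0,0.1],[0,0,0.1],[0,0,0.1]], spin=[0,0,0,0,0])

```text
clock: 31.15
eef_pos: [0.4284, 0.0926, 0.0608]
tool_rot: [0.044, 0.999, 0.0, 0.0]
ft_force: [0.9, -0.6, -0.1]
grip_width: 0.0297
grasp_force: 59.5
```

arm_command(slide=[[0,0,0],[0,0,0],[0,0,0],[0,0,0],[0,0,0]], spin=[0,0,0,0,0], jaw=6)

```text
clock: 31.78
eef_pos: [0.4283, 0.0926, 0.0608]
tool_rot: [0.044, 0.999, -0.0, 0.0]
ft_force: [0.7, -0.3, -0.2]
grip_width: 0.06
grasp_force: 0.0
```

arm_command(slide=[[0,0,-2],[0,0,-5],[0,0,-9],[0,0,-13],[0,0,-14]], spin=[0,0,0,0,0])

```text
clock: 32.4
eef_pos: [0.43, 0.093, 0.2035]
tool_rot: [0.044, 0.999, 0.001, 0.003]
ft_force: [-1.0, 0.2, -0.3]
grip_width: 0.0599
grasp_force: 0.0
```

```bash
python3 -c "
from h import *
for n in('side','top'):
    p=cam(n); W=cloud(p); P=near(W,(.4185,.298),.03,.015,.06); s=fitc(P,.0165,(.4185,.298)); print('bottle',s.x,len(P))
    P=near(W,(.419,.1945),.035,.041,.061); print('finial',fitc(P,.015,(.42,.195)).x,len(P))
    P=near(W,(.4285,.0925),.025,.064,.08); print('ferr',len(P),P.mean(0),(P.max(0)+P.min(0))/2,np.ptp(P,axis=0),np.median(P[:,2]))
    save(p,n+'9.png')
a=cv2.imread('pics/side9.png'); cv2.imwrite('pics/side9c.png',cv2.resize(a[150:290,180:300],None,fx=4.2,fy=4.2,interpolation=2))
plan([(.4194,.1946,.2,-5),(.4194,.1946,.0305,-5)])"
```

```text
bottle [0.41629051 0.2994213 ] 162
finial [0.41852317 0.19728002] 99
ferr 141 [0.42722717 0.08842421 0.06991922] [0.42673923 0.09120573 0.06878529] [0.03188145 0.03579301 0.00939199] 0.07055759404908228
bottle [0.41827434 0.29868624] 41
finial [0.41986242 0.19555205] 111<string>:6: RuntimeWarning: Mean of empty slice.
  ret = um.true_divide(
Traceback (most recent call last):
ValueError: zero-size array to reduction operation maximum which has no identity
```

```bash
python3 -c "
from h import *
plan([(.4194,.1946,.2,40),(.4194,.1946,.2,-5),(.4194,.1946,.031,-5)])"
```

```text
at [ 0.429   0.0928  0.2016 84.9094]
[ 0.419  0.195  0.2   40.   ] slide [ 1.86 10.06  0.16] spin 44.9 dist 10.2
[ 0.419  0.195  0.2   -5.   ] slide [0. 0. 0.] spin 45 dist 0.0
[ 0.419  0.195  0.031 -5.   ] slide [ 0.   0.  16.9] spin 0 dist 16.9
```

arm_command(slide=[[0.4,2,0],[0.8,4,0],[1.2,6,0],[1.6,8,0],[1.9,10.1,0]], spin=[9,18,27,36,45], jaw=7)

```text
clock: 33.12
eef_pos: [0.4171, 0.195, 0.1986]
tool_rot: [0.426, 0.905, -0.002, -0.001]
ft_force: [0.0, 0.1, -1.1]
grip_width: 0.0698
grasp_force: 0.0
```

arm_command(slide=[[0,0,0],[0,0,0],[0,0,0],[0,0,0],[0,0,0]], spin=[10,20,30,40,45])

```text
clock: 33.75
eef_pos: [0.4172, 0.1944, 0.1986]
tool_rot: [0.739, 0.674, -0.002, -0.001]
ft_force: [0.5, -0.5, 0.6]
grip_width: 0.0701
grasp_force: 0.0
```

```bash
python3 -c "
from h import *
plan([(.4194,.1946,.0303,-5.1)])"
```

```text
at [ 0.4172  0.1944  0.1986 -5.2818]
[ 0.419  0.195  0.03  -5.1  ] slide [ 0.05  0.22 16.83] spin -0.2 dist 16.8
```

arm_command(slide=[[0,0.1,4],[0,0.1,9],[0,0.1,13],[0,0.1,16],[0,0.1,16.8]], spin=[0,0,0,0,0])

```text
clock: 34.38
eef_pos: [0.4162, 0.1933, 0.0294]
tool_rot: [0.738, 0.675, -0.004, -0.001]
ft_force: [-0.1, 0.1, 0.1]
grip_width: 0.0698
grasp_force: 0.0
```

arm_command(slide=[[0,0,0],[0,0,0],[0,0,0],[0,0,0],[0,0,0]], spin=[0,0,0,0,0])

```text
clock: 35.0
eef_pos: [0.4196, 0.1949, 0.0332]
tool_rot: [0.738, 0.675, 0.0, 0.0]
ft_force: [-1.2, 0.7, -0.4]
grip_width: 0.0698
grasp_force: 0.0
```

arm_command(slide=[[0,0,0.2],[0,0,0.3],[0,0,0.3],[0,0,0.3],[0,0,0.3]], spin=[0,0,0,0,0])

```text
clock: 35.62
eef_pos: [0.4194, 0.1948, 0.0298]
tool_rot: [0.738, 0.675, -0.0, -0.0]
ft_force: [0.0, -0.2, -0.3]
grip_width: 0.07
grasp_force: 0.0
```

arm_command(slide=[[0,0,0],[0,0,0],[0,0,0],[0,0,0],[0,0,0]], spin=[0,0,0,0,0], jaw=2.2)

```text
clock: 36.25
eef_pos: [0.4194, 0.1949, 0.0303]
tool_rot: [0.738, 0.675, 0.0, 0.0]
ft_force: [-0.9, -0.5, 6.0]
grip_width: 0.0299
grasp_force: 59.1
```

arm_command(slide=[[0,0,0],[0,0,0],[0,0,-0.5],[0,0,-1.5],[0,0,-3]], spin=[0,0,0,0,0])

```text
clock: 36.88
eef_pos: [0.419, 0.1946, 0.0601]
tool_rot: [0.738, 0.675, -0.0, -0.0]
ft_force: [0.7, -0.0, -0.3]
grip_width: 0.0301
grasp_force: 59.1
```

arm_command(slide=[[0,0,-2],[0,0,-5],[0,0,-8],[0,0,-10],[0,0,-10]], spin=[0,0,0,0,0])

```text
clock: 37.5
eef_pos: [0.4207, 0.1954, 0.1617]
tool_rot: [0.738, 0.675, 0.002, 0.001]
ft_force: [0.3, 0.8, -0.6]
grip_width: 0.0298
grasp_force: 59.1
```

```bash
python3 -c "
from h import *
plan([(.435,-.02,.16,-5.1),(.522,-.0635,.16,-5.1),(.522,-.0635,.0345,-5.1)])"
```

```text
at [ 0.4207  0.1954  0.1617 -5.0884]
[ 0.435 -0.02   0.16  -5.1  ] slide [-21.33   3.34   0.17] spin 0.0 dist 21.6
[ 0.522 -0.064  0.16  -5.1  ] slide [-3.56  9.05  0.  ] spin -0.0 dist 9.7
[ 0.522 -0.064  0.034 -5.1  ] slide [ 0.    0.   12.55] spin -0.0 dist 12.6
```

arm_command(slide=[[-3,0.5,0],[-8,1.3,0],[-13,2.1,0],[-18,2.9,0],[-21.3,3.3,0]], spin=[0,0,0,0,0])

```text
clock: 38.12
eef_pos: [0.4325, -0.0222, 0.1587]
tool_rot: [0.738, 0.674, -0.001, -0.001]
ft_force: [0.8, 0.4, -0.5]
grip_width: 0.0299
grasp_force: 59.1
```

arm_command(slide=[[-0.6,1.5,0],[-1.6,4,0],[-2.5,6.5,0],[-3.3,8.4,0],[-3.6,9.1,0]], spin=[0,0,0,0,0])

```text
clock: 38.75
eef_pos: [0.5217, -0.0638, 0.1587]
tool_rot: [0.738, 0.675, -0.0, -0.001]
ft_force: [0.1, -0.5, -1.3]
grip_width: 0.0299
grasp_force: 59.1
```

arm_command(slide=[[0,0,1],[0,0,4],[0,0,7],[0,0,10],[0,0,11]], spin=[0,0,0,0,0])

```text
clock: 39.38
eef_pos: [0.5179, -0.0633, 0.0474]
tool_rot: [0.738, 0.675, -0.002, -0.002]
ft_force: [-0.4, 0.3, -0.6]
grip_width: 0.0302
grasp_force: 59.1
```

arm_command(slide=[[0,0,0],[0,0,0],[0,0,0],[0,0,0],[0,0,0]], spin=[0,0,0,0,0])

```text
clock: 40.0
eef_pos: [0.521, -0.0642, 0.0502]
tool_rot: [0.738, 0.675, 0.0, 0.0]
ft_force: [0.5, -0.5, -0.9]
grip_width: 0.0297
grasp_force: 59.1
```

```bash
python3 -c "
from h import *
plan([(.522,-.0635,.0345,-5.1)])"
```

```text
at [ 0.521  -0.0642  0.0502 -5.0927]
[ 0.522 -0.064  0.034 -5.1  ] slide [0.08 0.09 1.57] spin 0.0 dist 1.6
```

arm_command(slide=[[0.1,0.1,0.5],[0.1,0.1,1],[0.1,0.1,1.3],[0.1,0.1,1.5],[0.1,0.1,1.5]], spin=[0,0,0,0,0])

```text
clock: 40.62
eef_pos: [0.5218, -0.0633, 0.0347]
tool_rot: [0.738, 0.675, -0.0, -0.0]
ft_force: [1.3, 0.2, -1.4]
grip_width: 0.0298
grasp_force: 59.1
```

arm_command(slide=[[0,0,0],[0,0,0.1],[0,0,0.1],[0,0,0.1],[0,0,0.1]], spin=[0,0,0,0,0])

```text
clock: 41.25
eef_pos: [0.5221, -0.0634, 0.0343]
tool_rot: [0.738, 0.675, 0.0, 0.0]
ft_force: [-1.6, -0.1, 4.8]
grip_width: 0.0298
grasp_force: 59.9
```

Contact. Releasing the finial and going for the bottle.

arm_command(slide=[[0,0,0],[0,0,0],[0,0,0],[0,0,0],[0,0,0]], spin=[0,0,0,0,0], jaw=7)

```text
clock: 41.88
eef_pos: [0.5218, -0.0633, 0.0337]
tool_rot: [0.738, 0.675, -0.0, -0.0]
ft_force: [-0.1, -0.2, 0.5]
grip_width: 0.0701
grasp_force: 0.0
```

arm_command(slide=[[0,0,-2],[0,0,-5],[0,0,-9],[0,0,-13],[0,0,-16.5]], spin=[0,0,0,0,0])

```text
clock: 42.5
eef_pos: [0.522, -0.0633, 0.2005]
tool_rot: [0.738, 0.675, 0.0, 0.0]
ft_force: [0.5, 0.3, -0.2]
grip_width: 0.0701
grasp_force: 0.0
```

```bash
python3 -c "
from h import *
p=cam('side'); W=cloud(p)
P=near(W,(.522,-.063),.035,.045,.065); print('finial',fitc(P,.015,(.52,-.063)).x,len(P)); P=near(W,(.522,-.063),.025,.08,.1); print(P[:,:2].mean(0),P[:,2].max())
plan([(.435,-.02,.2,-5.1),(.4184,.2983,.2,-5.1),(.4184,.2983,.043,-5.1)])"
```

```text
finial [ 0.5209584  -0.06107125] 159
[ 0.52159891 -0.06659566] 0.09424236328600769
at [ 0.5245 -0.0636  0.2054 -5.089 ]
[ 0.435 -0.02   0.2   -5.1  ] slide [ 3.55 -9.3   0.54] spin 0.0 dist 10.0
[ 0.418  0.298  0.2   -5.1  ] slide [31.56 -4.48  0.  ] spin -0.0 dist 31.9
[ 0.418  0.298  0.043 -5.1  ] slide [ 0.   0.  15.7] spin -0.0 dist 15.7
```

arm_command(slide=[[1.6,-4.2,0],[3.4,-8.9,0],[3.4,-8.9,0],[3.4,-8.9,0],[3.4,-8.9,0]], spin=[0,0,0,0,0])

```text
clock: 43.18
eef_pos: [0.4376, -0.0219, 0.199]
tool_rot: [0.738, 0.675, 0.0, 0.001]
ft_force: [-1.2, -0.9, 0.0]
grip_width: 0.0703
grasp_force: 0.0
```

arm_command(slide=[[6,-0.8,0],[12,-1.7,0],[18,-2.5,0],[24,-3.4,0],[29,-4.1,0]], spin=[0,0,0,0,0])

```text
clock: 43.8
eef_pos: [0.4219, 0.2735, 0.1986]
tool_rot: [0.738, 0.675, 0.0, 0.0]
ft_force: [1.0, 0.1, 1.4]
grip_width: 0.0699
grasp_force: 0.0
```

arm_command(slide=[[2.4,-0.4,0],[2.4,-0.4,0],[2.4,-0.4,0],[2.4,-0.4,0],[2.4,-0.4,0]], spin=[0,0,0,0,0])

```text
clock: 44.42
eef_pos: [0.4196, 0.2943, 0.199]
tool_rot: [0.738, 0.674, 0.0, 0.0]
ft_force: [-0.3, -0.7, -0.0]
grip_width: 0.0702
grasp_force: 0.0
```

```bash
python3 -c "
from h import *
plan([(.4182,.2983,.043,-5.1)])"
```

```text
at [ 0.4196  0.2943  0.199  -5.185 ]
[ 0.418  0.298  0.043 -5.1  ] slide [ 0.39 -0.18 15.6 ] spin -0.1 dist 15.6
```

arm_command(slide=[[0.4,-0.1,3],[0.4,-0.1,7],[0.4,-0.1,11],[0.4,-0.1,14],[0.4,-0.1,15.3]], spin=[0,0,0,0,0])

```text
clock: 45.05
eef_pos: [0.4178, 0.2981, 0.0443]
tool_rot: [0.738, 0.675, -0.001, -0.0]
ft_force: [0.1, 0.2, 0.2]
grip_width: 0.0701
grasp_force: 0.0
```

arm_command(slide=[[0,0,0],[0,0,0],[0,0,0],[0,0,0],[0,0,0]], spin=[0,0,0,0,0])

```text
clock: 45.68
eef_pos: [0.4188, 0.2995, 0.0462]
tool_rot: [0.738, 0.675, 0.0, 0.0]
ft_force: [0.1, -0.2, -1.0]
grip_width: 0.0697
grasp_force: 0.0
```

arm_command(slide=[[-0.1,0,0.2],[-0.1,0,0.3],[-0.1,0,0.3],[-0.1,0,0.3],[-0.1,0,0.3]], spin=[0,0,0,0,0])

```text
clock: 46.3
eef_pos: [0.4186, 0.2983, 0.0428]
tool_rot: [0.738, 0.675, 0.0, 0.0]
ft_force: [-0.0, 0.2, 0.7]
grip_width: 0.0702
grasp_force: 0.0
```

arm_command(slide=[[0,0,0],[0,0,0],[0,0,0],[0,0,0],[0,0,0]], spin=[0,0,0,0,0], jaw=2.5)

```text
clock: 46.92
eef_pos: [0.4185, 0.2984, 0.043]
tool_rot: [0.738, 0.675, 0.0, -0.0]
ft_force: [-1.0, -0.2, 3.2]
grip_width: 0.0303
grasp_force: 59.3
```

arm_command(slide=[[0,0,0],[0,0,0],[0,0,-0.5],[0,0,-1.5],[0,0,-3]], spin=[0,0,0,0,0])

```text
clock: 47.55
eef_pos: [0.4184, 0.2981, 0.0732]
tool_rot: [0.738, 0.675, -0.0, 0.0]
ft_force: [0.2, -0.0, -1.0]
grip_width: 0.0304
grasp_force: 59.3
```

arm_command(slide=[[0,0,-2],[0,0,-5],[0,0,-8],[0,0,-9.5],[0,0,-9.5]], spin=[0,0,0,0,0])

```text
clock: 48.18
eef_pos: [0.4193, 0.2988, 0.1692]
tool_rot: [0.738, 0.675, 0.002, 0.0]
ft_force: [0.1, -0.3, -1.6]
grip_width: 0.0304
grasp_force: 59.3
```

```bash
python3 -c "
from h import *
plan([(.44,-.02,.166,-5.1),(.5143,-.1388,.166,-5.1),(.5143,-.1388,.048,-5.1)])"
```

```text
at [ 0.4193  0.2988  0.1692 -5.0915]
[ 0.44  -0.02   0.166 -5.1  ] slide [-31.57   4.89   0.32] spin 0.0 dist 32.0
[ 0.514 -0.139  0.166 -5.1  ] slide [-11.17   8.46   0.  ] spin -0.0 dist 14.0
[ 0.514 -0.139  0.048 -5.1  ] slide [ 0.   0.  11.8] spin -0.0 dist 11.8
```

arm_command(slide=[[-3,0.5,0],[-7,1.1,0],[-11,1.7,0],[-15,2.3,0],[-19,2.9,0]], spin=[0,0,0,0,0])

```text
clock: 48.8
eef_pos: [0.4295, 0.105, 0.1664]
tool_rot: [0.738, 0.675, -0.001, -0.001]
ft_force: [0.6, 0.5, -1.1]
grip_width: 0.0303
grasp_force: 59.3
```

arm_command(slide=[[-4,0.6,0],[-8,1.3,0],[-11,1.8,0],[-12.6,2,0],[-12.6,2,0]], spin=[0,0,0,0,0])

```text
clock: 49.42
eef_pos: [0.4388, -0.0212, 0.167]
tool_rot: [0.738, 0.674, -0.0, -0.001]
ft_force: [-0.9, 0.4, -0.5]
grip_width: 0.0306
grasp_force: 59.3
```

arm_command(slide=[[-1.5,1.2,0],[-4.5,3.4,0],[-7.7,5.8,0],[-10,7.6,0],[-11.2,8.5,0]], spin=[0,0,0,0,0])

```text
clock: 50.05
eef_pos: [0.5152, -0.1407, 0.1674]
tool_rot: [0.738, 0.675, 0.0, 0.0]
ft_force: [0.9, 0.2, -0.2]
grip_width: 0.0306
grasp_force: 59.4
```

arm_command(slide=[[0,0,1],[0,0,4],[0,0,7],[0,0,9.5],[0,0,10.5]], spin=[0,0,0,0,0])

```text
clock: 50.68
eef_pos: [0.5119, -0.1382, 0.0608]
tool_rot: [0.737, 0.676, -0.001, -0.002]
ft_force: [0.4, -0.7, -0.8]
grip_width: 0.0305
grasp_force: 59.4
```

arm_command(slide=[[0,0,0],[0,0,0],[0,0,0],[0,0,0],[0,0,0]], spin=[0,0,0,0,0])

```text
clock: 51.3
eef_pos: [0.5143, -0.14, 0.0632]
tool_rot: [0.738, 0.675, 0.0, 0.0]
ft_force: [0.4, 0.7, -0.5]
grip_width: 0.0303
grasp_force: 59.4
```

```bash
python3 -c "
from h import *
plan([(.514,-.1385,.0475,-5.1)])"
```

```text
at [ 0.5143 -0.14    0.0632 -5.0942]
[ 0.514 -0.138  0.048 -5.1  ] slide [ 0.15 -0.04  1.57] spin 0.0 dist 1.6
```

arm_command(slide=[[0.1,0,0.5],[0.1,0,1],[0.1,0,1.3],[0.1,0,1.5],[0.1,0,1.5]], spin=[0,0,0,0,0])

```text
clock: 51.92
eef_pos: [0.514, -0.1389, 0.0476]
tool_rot: [0.738, 0.675, -0.0, -0.0]
ft_force: [-0.3, -1.0, -0.4]
grip_width: 0.0305
grasp_force: 59.4
```

arm_command(slide=[[0,0,0],[0,0,0.1],[0,0,0.1],[0,0,0.1],[0,0,0.1]], spin=[0,0,0,0,0])

```text
clock: 52.55
eef_pos: [0.5144, -0.139, 0.0471]
tool_rot: [0.738, 0.675, 0.0, 0.0]
ft_force: [-0.0, -0.4, 1.2]
grip_width: 0.0307
grasp_force: 59.6
```

Contact. Releasing and backing away.

arm_command(slide=[[0,0,0],[0,0,0],[0,0,0],[0,0,0],[0,0,0]], spin=[0,0,0,0,0], jaw=7)

```text
clock: 53.18
eef_pos: [0.5141, -0.1389, 0.0468]
tool_rot: [0.738, 0.675, -0.0, -0.0]
ft_force: [0.1, 0.6, -0.8]
grip_width: 0.0698
grasp_force: 0.0
```

arm_command(slide=[[0,0,-2],[0,0,-5],[0,0,-9],[0,0,-13],[0,0,-17]], spin=[0,0,0,0,0])

```text
clock: 53.8
eef_pos: [0.514, -0.1389, 0.2181]
tool_rot: [0.738, 0.675, 0.0, 0.0]
ft_force: [-0.4, 0.1, -0.5]
grip_width: 0.0701
grasp_force: 0.0
```

arm_command(slide=[[0,-4,0],[0,-9,0],[0,-14,0],[0,-18,0],[0,-18,0]], spin=[0,0,0,0,0])

```text
clock: 54.42
eef_pos: [0.3323, -0.1224, 0.2169]
tool_rot: [0.738, 0.675, -0.0, -0.0]
ft_force: [-0.7, 0.3, -0.1]
grip_width: 0.0699
grasp_force: 0.0
```

```bash
python3 -c "
from h import *
for n in('side','top'):
    p=cam(n); W=cloud(p)
    for nm,c,r,z0,z1 in [('bottle',(.514,-.138),.0165,.02,.065),('cap',(.514,-.138),.009,.075,.12),('finial',(.5215,-.063),.015,.045,.065),('ferr',(.4285,.0925),.0165,.064,.08)]:
        P=near(W,c,.03,z0,z1); print(n,nm,len(P),len(P) and (fitc(P,r,c).x,P.mean(0),P[:,2].max()))
    save(p,n+'10.png')
a=cv2.imread('pics/side10.png')[150:350,180:340]; b=cv2.imread('pics/top10.png')[130:310,250:430]
cv2.imwrite('pics/fin.png',np.hstack([cv2.resize(a,(400,500)),cv2.resize(b,(400,500))]))"
```

```text
side bottle 297 (array([ 0.51261123, -0.13759605]), array([ 0.51357947, -0.15057453,  0.04327685]), np.float64(0.0648901868884701))
side cap 208 (array([ 0.51189397, -0.1376346 ]), array([ 0.51239519, -0.14308055,  0.09202596]), np.float64(0.11351238432294966))
side finial 152 (array([ 0.52122165, -0.0609414 ]), array([ 0.52253705, -0.07115825,  0.05699394]), np.float64(0.06474877270630515))
side ferr 135 (array([0.42680412, 0.09263086]), array([0.42715636, 0.08880298, 0.0701301 ]), np.float64(0.07378302986876145))
top bottle 85 (array([ 0.51363084, -0.13810338]), array([ 0.51045601, -0.1258108 ,  0.044392  ]), np.float64(0.0649510396795339))
top cap 118 (array([ 0.51450563, -0.13821844]), array([ 0.51310557, -0.13453665,  0.09323555]), np.float64(0.11571585084589633))
top finial 114 (array([ 0.52352082, -0.06510772]), array([ 0.520677  , -0.0589742 ,  0.05735225]), np.float64(0.06494343423282997))
top ferr 196 (array([0.42362718, 0.08827489]), array([0.42790565, 0.0914629 , 0.07007244]), np.float64(0.07627257685127989))
```

View pics/fin.png

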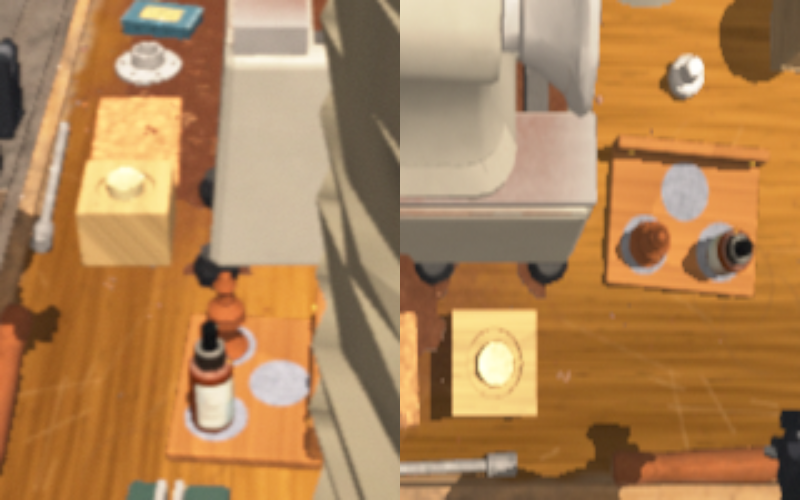

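The picture shows both objects upright on their felts at (210,400) and (225,320) in the left half, and the ferrule centred in the recess at (495,363). The measured positions match the start to about 1 mm, so I'm handing in.

```bash
python3 -c "
from h import *
print(job_done())"
```

```text
the job is handed in; nothing more can be done
None
```

The ferrule lies flat in the block's recess, the bottle and finial are upright on the stand within about 1 mm of where they started, the face plate and live centre were not touched, and the job is handed in at about 55 s; the system returned no verdict.

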